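# Kick-start ratchet wheel onto its splined shaft, held down against the spring

### The arm

A 6-joint arm with a two-finger parallel gripper is mounted at the origin on the work surface. World frame = base frame: x ahead of the robot, y to its left, z up, the work surface at z = 0. Lengths are in m, angles in rad, forces in N, time in s.
With the tool pointing down it reaches from about 0.35 to 0.725 m from the base axis. Payload 6 kg.
Tool frame: the origin (TCP) lies at the very end of the fingers, on their centre line; the grasp point (between the pads) lies 19 mm behind it (ctrl.grasp_offset is the z of the grasp point in the tool frame, in m); z points along the fingers, y is the line along which they close (so a half turn about z gives the same grasp; the last joint's range is limited). The gripper opens to 85 mm and grips with 20 to 120 N. Pads are 22 mm wide; open, the fingers measure 114 mm over their backs; the gripper's body (76 mm by 85 mm) begins 54 mm behind the grasp point. The pads swing forward as they close: fully open they stand 13 mm farther back than shut.
Start: joints at [-0.853, 0.04, 0.085, 0, -1.615, -0.334], TCP at [0.225, -0.556, 0.231] pointing down, gripper open.
Joint ranges: [-2.56, 2.56], [-1.29, 2.01], [-1.08, 1.49], [-3.29, 1.98], [-2.81, -0.18], [-2.99, 2.99]. Speed limits (rad/s): [2.57, 2.57, 3.01, 3.14, 3.14, 3.14].

### API

Orientations are given as a unit quaternion [w, x, y, z].
In Python, from station import ctrl, imaging, job_done gives the robot as it stands. The module is installed in compiled form; this text tells all that it offers.
- The arm moves only by the shell command python3 -m pendant 'ROWS' [FORCE]. ROWS is JSON, a list of rows, each an object with "fingers": the closure, from 0 (fully open) to 1 (shut); "slide": the shift along the tool's x, y, z in mm, a list of three; "spin": the turn about the tool's z in degrees. A call has 1 to 20 rows; each row is the pose to reach, as a shift and turn from the pose commanded when the call began, along the tool's axes at that moment; what a row does not reach only later rows make up. A row lasts 1/12 s, in which the tool goes at most 41.7 mm and 7.16 degrees, less where a joint would pass 70% of its speed; a pose out of reach is approached as far as the arm can. A call with a gripper value outside its range is refused whole. The fingers move at their own pace and stop on an object; FORCE is the grip in N (left out, the last holds). Time passes only in rows, so rows that repeat a pose let the fingers close. It gives the time, the measured TCP pose, the force, the opening and the grip force at its end, in the units of the state.
- ctrl.observe(): the state, without advancing time (a new reading comes with each control period).
- imaging.snapshot(name): name is "scene" or "top"; returns the picture (400x640x3 uint8, red, green, blue); there is no depth.
- imaging.camera_model(name): a dict with "K" (3x3 intrinsics, pixels), "distortion" ([k1, k2, p1, p2, k3] as OpenCV has them; the pictures are not rectified), "camera_from_world" (4x4, takes a point from world to camera coordinates). Camera axes: x right, y down, z forward; pixel columns grow to the right and rows downward; lengths in m; the calibration is good to about 2 mm. A picture is of the moment at which its call begins. camera_model takes no time and is no camera call.
- job_done(): hands the job in; it is judged then, once.
The state is a dict: "t": time; "joint_pos": joint angles; "dq": joint speeds; "joint_torque": joint torques, N m; "tool_pos": TCP position; "eef_rot": TCP orientation; "wrist_force": force on the tool from outside, world axes, zero at the start; "torque": the same for the moment, N m; "grip_width": finger opening in m; "gripper_force": force on a finger pad.
Only numpy, scipy, OpenCV 4.12 (cv2) and the standard library are available. Lean on these libraries where they do the work, as an engineer would, in place of code of your own. Each camera call takes 0.05 s, during which the arm holds its last target. There are 200 camera calls.

### The job

The engine lies on its side with the clutch cover off: lift the plastic cap off the kick-start shaft and set it down on the bench, clear of the engine. Then put the ratchet wheel over the shaft, dog teeth upward as it lies now, turn it until its splines mesh without forcing it, and slide it down and press it fully home against the spring. Finish while still holding the wheel pressed home, without letting go, so that I can slip the circlip in above it; leave the other parts and tools where they are.

Things in the scene. Friction and masses are not known exactly. Their poses are not given: they have to be found in the camera images.
- cap_center (a point): (All sizes in mm.) Black plastic cap, an upturned round cup slipped loosely over the end of the kick-start shaft. Outside diameter 36, height 42, inside diameter 29, closed top 4 thick, 30 g. The point is on its axis half-way up; z up to its closed end. On the shaft its rim stands 128 above the bench; the shaft reaches 38 up inside it, so lift it more than 38 to come free.
- wheel_center (a point): Steel ratchet wheel lying flat: thick ring, outside diameter 42, 26 high (round body 22 high, ten sloping saw teeth on its upper face), about 170 g. Bore with 6 straight splines, minor diameter 22, major 28.4: its 6 slots, 8.0 wide, full height, are centred at 0, 60, 120 .. degrees from this point's x axis. The point is on its axis 13 above its underside; z up.
- shaft_end (a point): Centre of the top end face of the upright kick-start shaft, 166 above the bench; z up along the shaft. The shaft is held fast in the engine and does not turn. Its end is a plain round nose, diameter 20.4, 16 long, its tip chamfered over 5. When the wheel is fully home the nose stands 24 above the wheel's top.
- spline_top (a point): Point on the shaft's axis, 150 above the bench, level with the square upper ends of its 6 straight splines: outside diameter 26, 6.5 wide, centred at 0, 60, 120 .. degrees from this point's x axis, running down past the spring cup. An unmeshed wheel rests on them; meshed (within 3.5 degrees) it slides down freely to the spring cup. Fully home, the wheel's point is 21 below this one.
- spring_cup (a joint): Cupped steel washer, diameter 40, on a coil spring around the shaft: how far it is pushed down, in m. 0 at rest (its top face 125 above the bench, 25 below the spline ends); 0.009 at its solid stop, where the wheel on it is fully home. The spring pushes up with about 4 N at first and 12 N at the stop, and lifts the wheel again when let go.
- engine: Small motorcycle engine on its side, fixed. Origin on the kick-start shaft's axis at bench level; z up; y to the cylinder head. Open case: x -115 to 60, y -52 to 275, rim 115 high, inner floor 85 high, rim at least 42 from the shaft's axis. Finned cylinder on to y = 432, its spark plug to 158 high. Clutch: diameter 104, top 139 high, at x -45, y 120; its gear diameter 129, top 98 high.
- kick_gear: Kick gear, not to be touched: flat steel spur gear with many teeth round its edge, diameter 67, 11 thick with a hub 18 high, plain round bore. Origin under its centre.
- bearing: Ball bearing, not to be touched: ring of diameter 52, bore 25, height 15. Origin under its centre.
- pliers: Circlip pliers with black handles, not to be touched: 160 long, 54 wide, 12 high, lying flat. Origin at the pivot; x points to the jaws (50 ahead), handles reach 110 behind.
- tin: Round grease tin with its lid on, not to be touched: diameter 69, height 52. Origin under its centre.
Mind the look-alikes: they are no part of the job. Of the things that look like the part that bears cap_center, the smallest one is meant.

How it is judged:
On the way, in this order (a step that is already met when the one before it is completed fails the run):
1. the cap is off the shaft and has been set down and let go on the bench, clear of the engine (height (world z) of cap_center below 0.027 m and horizontal distance between cap_center and shaft_end above 0.07 m and contact force between cap and engine below 0.05 N and contact force between cap and the fingers below 0.05 N and linear speed of cap below 0.05 m/s), for 0.2 s.
2. the wheel's splines have meshed with the shaft's: it is at least 9 mm down on the splines, upright and centred (z of wheel_center in the frame of shaft_end below -0.012 m and horizontal distance between wheel_center and shaft_end below 0.003 m and angle between wheel_center's own z axis and vertical below 0.12 rad), for 0.1 s.
At the end, for the whole second after the job is handed in: The meshed wheel (centred within 2.5 mm, upright within 0.08 rad) is held by the fingers and keeps the spring cup pushed down by more than 7 of its 9 mm, with more than 5 N, through the last second; the cap rests on the bench, let go, clear of the engine (all of step 1 and value of joint spring_cup above 0.007 m and z of wheel_center in the frame of shaft_end below -0.0345 m and horizontal distance between wheel_center and shaft_end below 0.0025 m and angle between wheel_center's own z axis and vertical below 0.08 rad and contact force between wheel and the fingers above 3 N and contact force between wheel and kickshaft above 5 N); the arm keeps its last pose, push and grip.
It fails at once if the wheel or the shaft is forced (more than 70 N between them) (contact force between wheel and kickshaft above 70 N).
It fails at once if the kick gear is moved by more than 25 mm (distance of kick_gear from where it was at the start of the episode above 0.025 m).
It fails at once if the bearing is moved by more than 25 mm (distance of bearing from where it was at the start of the episode above 0.025 m).
It fails at once if the pliers are moved by more than 25 mm (distance of pliers from where it was at the start of the episode above 0.025 m).
It fails at once if the tin is moved by more than 25 mm (distance of tin from where it was at the start of the episode above 0.025 m).
It also fails if it takes over 72 s, if anything falls off the work surface, if the arm or the gripper's body presses on something with over 40 N, if the wrist force passes 120 N, or if a joint passes its speed limit or range.

## Working session

There is one attempt and no reset: what is moved stays moved. The work goes in short steps, Python scripts to look and compute and a shell command to move; the robot and the scene stay as the last step left them, time stands still between calls to the robot, and variables do not carry over. Pictures are saved under pics/ and viewed, at most 10 in all, crops included, and the job is handed in when it is done.

```bash
mkdir -p pics; cat > h.py <<'E'
import numpy as np, cv2
from station import ctrl, imaging
def snap(n,f=None):
    im=imaging.snapshot(n)[:,:,::-1].copy()
    if f: cv2.imwrite('pics/'+f,im)
    return im
def ray(n,uv):
    m=imaging.camera_model(n);K=np.array(m['K']);d=np.array(m['distortion']);T=np.array(m['camera_from_world'])
    p=cv2.undistortPoints(np.array(uv,float).reshape(-1,1,2),K,d).reshape(-1,2)
    R=T[:3,:3];c=-R.T@T[:3,3]
    return c,np.c_[p,np.ones(len(p))]@R
def onplane(n,uv,z):
    c,r=ray(n,uv);return c+r*((z-c[2])/r[:,2])[:,None]
def tri(uv1,uv2,n1='scene',n2='top'):
    c1,r1=ray(n1,uv1);c2,r2=ray(n2,uv2);A=np.c_[r1[0],-r2[0]]
    s=np.linalg.lstsq(A,c2-c1,rcond=None)[0]
    a=c1+s[0]*r1[0];b=c2+s[1]*r2[0];return (a+b)/2,np.linalg.norm(a-b)
def proj(n,P):
    m=imaging.camera_model(n);T=np.array(m['camera_from_world'])
    return cv2.projectPoints(np.array(P,float).reshape(-1,1,3),cv2.Rodrigues(T[:3,:3])[0],T[:3,3],np.array(m['K']),np.array(m['distortion']))[0].reshape(-1,2)
E
python3 - <<'E'
from h import *
import numpy as np
np.set_printoptions(precision=3,suppress=True)
a=snap('scene','s0.png');b=snap('top','t0.png')
for n in('scene','top'):
    c,r=ray(n,[[320,200]]);print(n,c,r)
print(ctrl.observe())
E
```

```text
scene [1.004 0.544 0.807] [[-0.439 -0.623 -0.648]]
top [ 0.387 -0.125  0.882] [[ 0.238 -0.028 -0.971]]
{'t': 0.1, 'joint_pos': array([-0.853,  0.041,  0.084, -0.   , -1.615, -0.334]), 'dq': array([ 0.   , -0.001,  0.001,  0.001, -0.002,  0.   ]), 'joint_torque': array([ -0.005, -36.935,  34.828,   6.952,  -0.005,   0.   ]), 'tool_pos': array([ 0.225, -0.556,  0.23 ]), 'eef_rot': array([-0.   , -0.191,  0.982,  0.001]), 'wrist_force': array([-0.775,  0.349,  0.712]), 'torque': array([ 0.004,  0.022, -0.042]), 'gripper_force': 0.0, 'grip_width': 0.08541126641722362}
```

View pics/s0.png

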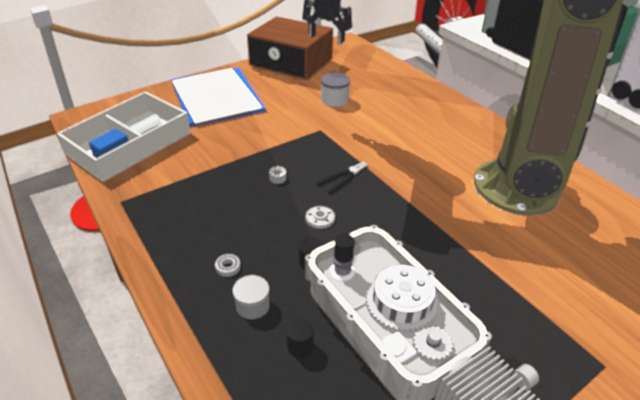

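View pics/t0.png

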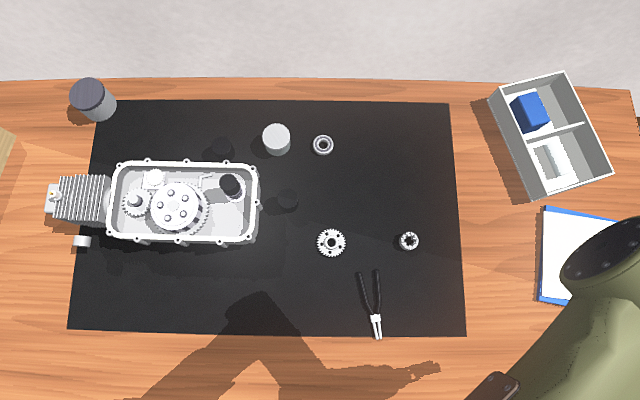

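The scene shows a black cap on the shaft at (344,247), with two dark look-alike cups on the mat at about (310,255) and (300,335). In the top view these are at (232,187), (287,200) and (220,150). Ring-shaped candidates for the wheel, scene/top:
- Toothed small ring: (278,174)/(409,241)
- Kick gear: (320,217)/(331,242)
- Bearing: (227,265)/(323,145)

I choose the cap on the shaft and the small toothed ring, and check both in one close crop.

```bash
python3 - <<'E'
from h import *
np.set_printoptions(precision=3,suppress=True)
a=cv2.imread('pics/s0.png');b=cv2.imread('pics/t0.png')
def crop(im,x,y,w,h,s): return cv2.resize(im[y:y+h,x:x+w],None,fx=s,fy=s,interpolation=cv2.INTER_CUBIC)
def br(i): return np.clip(255*(i/255.)**0.6,0,255).astype(np.uint8)
c=np.vstack([np.hstack([crop(a,285,220,100,75,4),crop(b,200,130,100,75,4)]),np.hstack([crop(a,260,160,40,30,10),crop(b,389,226,40,30,10)])])
cv2.imwrite('pics/c0.png',br(c))
for n,p,q in [('cap',(344,240),(230,184)),('wheel',(278,174),(409,241)),('gear',(320,216),(331,242)),('bearing',(227,264),(323,145)),('dark1',(310,250),(287,199)),('dark2',(300,330),(220,148)),('tin',(252,285),(276,137)),('tin2',(335,80),(88,90))]:
    print(n,*tri([p],[q]))
E
```

```text
cap [0.594 0.039 0.163] 3.0660525675346874e-05
wheel [ 0.5   -0.364  0.014] 0.0016048946229669135
gear [ 0.497 -0.177  0.009] 0.001204493137569135
bearing [ 0.746 -0.157  0.008] 0.002186488879995616
dark1 [ 0.594 -0.071  0.041] 1.2991039922229955e-06
dark2 [0.72  0.094 0.049] 0.006005084690845429
tin [ 0.746 -0.041  0.056] 0.0014702785505551201
tin2 [0.634 0.109 0.516] 0.07611947083083585
```

View pics/c0.png

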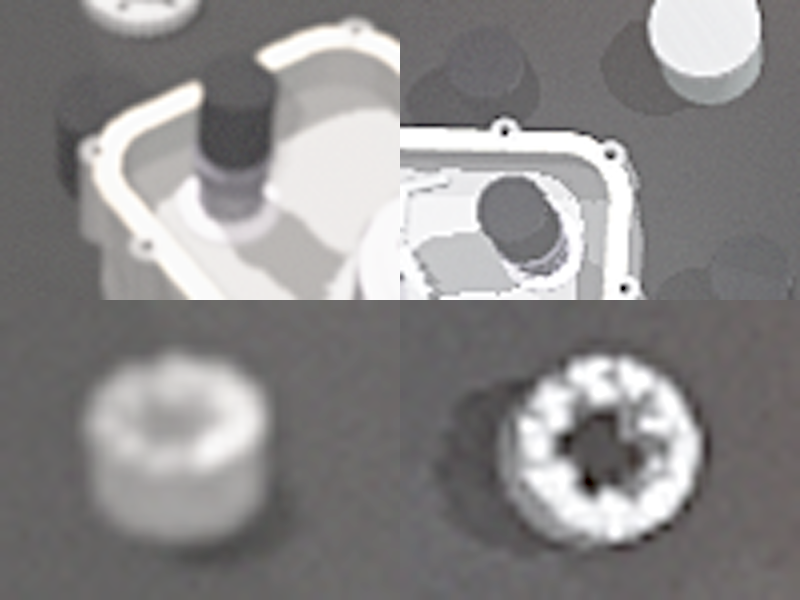

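The crop confirms it. The cap on the shaft (top view about (229,184)) is narrower than the two mat cups. The wheel is the ring with saw teeth and a splined bore, at top (409,241). Next I refine both positions.

```bash
python3 - <<'E'
from h import *
np.set_printoptions(precision=4,suppress=True)
a=cv2.imread('pics/s0.png');b=cv2.imread('pics/t0.png')
def comp(im,seed,lo,hi,box):
    g=cv2.cvtColor(im,cv2.COLOR_BGR2GRAY);m=((g>=lo)&(g<=hi)).astype(np.uint8)
    z=np.zeros_like(m);x0,y0,x1,y1=box;z[y0:y1,x0:x1]=m[y0:y1,x0:x1]
    n,l,s,c=cv2.connectedComponentsWithStats(z,connectivity=4);k=l[seed[1],seed[0]];return l==k,s[k],c[k]
for nm,im,seed,lo,hi,box in [('capT',b,(229,184),0,70,(210,165,256,215)),('capS',a,(344,245),0,75,(330,225,365,265)),('wT',b,(402,241),90,255,(390,225,430,260)),('wS',a,(278,178),75,255,(260,160,296,190))]:
    m,s,c=comp(im,seed,lo,hi,box);print(nm,s,c)
    if 'capS' in nm:
        for r in range(s[1],s[1]+s[3],3): x=np.where(m[r])[0];print(r,x.min(),x.max(),end=' | ')
        print()
for n,P in [('top',[.594,.039,.17]),('top',[.5,-.364,.022]),('scene',[.594,.039,.17]),('scene',[.5,-.364,.022])]:
    P=np.array(P);c,_=ray(n,[[0,0]]);p=proj(n,[P,P+[.001,0,0],P+[0,.001,0]]);print(n,p[0],'px/mm x',p[1]-p[0],'y',p[2]-p[0])
print(ctrl.grasp_offset)
E
```

```text
capT [     0      0    640    400 255866] [319.5458 199.5068]
capS [330 225  35  39 761] [342.908 241.749]
225 332 364 | 228 330 356 | 231 330 349 | 234 330 347 | 237 330 350 | 240 330 353 | 243 336 354 | 246 335 353 | 249 335 353 | 252 334 352 | 255 334 352 | 258 335 351 | 261 338 350 | 
wT [400 231  19  19 216] [408.8657 240.7454]
wS [268 165  19  19 296] [277.3547 173.9797]
top [229.5107 183.0333] px/mm x [ 0.0312 -0.4721] y [-0.4883 -0.0057]
top [409.7491 240.91  ] px/mm x [-0.0186 -0.4179] y [-0.4155 -0.004 ]
scene [344.0578 237.0718] px/mm x [-0.4505  0.2142] y [0.33   0.3289]
scene [277.6115 171.4231] px/mm x [-0.3368  0.1284] y [0.1987 0.1984]
-0.0187
```

```bash
python3 -m pendant '[{"fingers":0,"slide":[-567,416,0],"spin":0},{"fingers":0,"slide":[-567,416,0],"spin":0},{"fingers":0,"slide":[-567,416,0],"spin":0},{"fingers":0,"slide":[-567,416,0],"spin":0},{"fingers":0,"slide":[-567,416,0],"spin":0},{"fingers":0,"slide":[-567,416,0],"spin":0},{"fingers":0,"slide":[-567,416,0],"spin":0},{"fingers":0,"slide":[-567,416,0],"spin":0},{"fingers":0,"slide":[-567,416,0],"spin":0},{"fingers":0,"slide":[-567,416,0],"spin":0},{"fingers":0,"slide":[-567,416,0],"spin":0},{"fingers":0,"slide":[-567,416,0],"spin":0},{"fingers":0,"slide":[-567,416,0],"spin":0},{"fingers":0,"slide":[-567,416,0],"spin":0},{"fingers":0,"slide":[-567,416,0],"spin":0},{"fingers":0,"slide":[-567,416,0],"spin":0},{"fingers":0,"slide":[-567,416,0],"spin":0},{"fingers":0,"slide":[-567,416,0],"spin":0},{"fingers":0,"slide":[-567,416,0],"spin":0},{"fingers":0,"slide":[-567,416,0],"spin":0}]' 30
python3 - <<'E'
from h import *
snap('scene','s1.png')
E
```

```text
t: 1.77
tool_pos: [0.5945, 0.0417, 0.2307]
eef_rot: [-0.001, -0.191, 0.982, -0.0]
wrist_force: [0.4, -0.4, -0.3]
grip_width: 0.085
gripper_force: 0.0
```

View pics/s1.png

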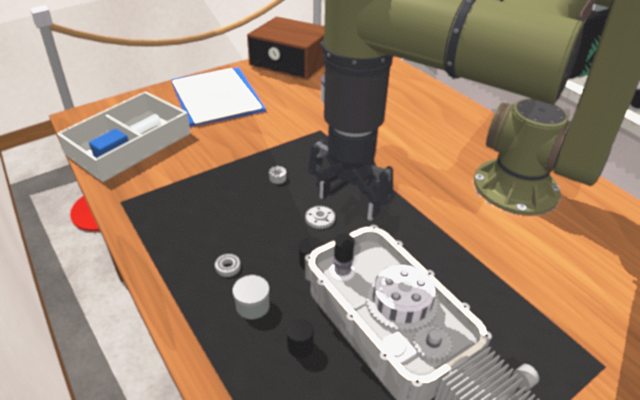

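The scene shows the open fingers, tips at (322,195) and (370,215), straddling the axis of the cap at (344,247). I descend and grip.

```bash
python3 -m pendant '[{"fingers":0,"slide":[0,0,30],"spin":0},{"fingers":0,"slide":[0,0,60],"spin":0},{"fingers":0,"slide":[0,0,85],"spin":0},{"fingers":0,"slide":[0,0,97],"spin":0},{"fingers":0,"slide":[0,0,97],"spin":0},{"fingers":0.4,"slide":[0,0,97],"spin":0},{"fingers":0.6,"slide":[0,0,97],"spin":0},{"fingers":0.8,"slide":[0,0,97],"spin":0},{"fingers":0.8,"slide":[0,0,97],"spin":0},{"fingers":0.8,"slide":[0,0,97],"spin":0},{"fingers":0.8,"slide":[0,0,97],"spin":0},{"fingers":0.8,"slide":[0,0,97],"spin":0}]' 30
```

```text
t: 2.82
tool_pos: [0.595, 0.0429, 0.1363]
eef_rot: [0.001, -0.191, 0.982, 0.001]
wrist_force: [-3.3, 3.5, 5.3]
grip_width: 0.0353
gripper_force: 30.0
```

```bash
python3 -m pendant '[{"fingers":0.8,"slide":[0,0,-25],"spin":0},{"fingers":0.8,"slide":[0,0,-50],"spin":0},{"fingers":0.8,"slide":[0,0,-70],"spin":0},{"fingers":0.8,"slide":[10,-36,-70],"spin":0},{"fingers":0.8,"slide":[20,-74,-70],"spin":0},{"fingers":0.8,"slide":[30,-112,-70],"spin":0},{"fingers":0.8,"slide":[40,-150,-70],"spin":0},{"fingers":0.8,"slide":[50,-188,-70],"spin":0},{"fingers":0.8,"slide":[60,-226,-60],"spin":0},{"fingers":0.8,"slide":[70,-260,-40],"spin":0},{"fingers":0.8,"slide":[77,-285,-10],"spin":0},{"fingers":0.8,"slide":[77,-285,30],"spin":0},{"fingers":0.8,"slide":[77,-285,65],"spin":0},{"fingers":0.8,"slide":[77,-285,95],"spin":0},{"fingers":0.8,"slide":[77,-285,110],"spin":0},{"fingers":0.8,"slide":[77,-285,110],"spin":0},{"fingers":0.8,"slide":[77,-285,110],"spin":0}]' 30
python3 - <<'E'
from h import *
b=snap('top','t2.png');a=snap('scene','s2.png')
def br(i): return np.clip(255*(i/255.)**0.6,0,255).astype(np.uint8)
R=lambda im,x,y,w,h,s:cv2.resize(im[y:y+h,x:x+w],None,fx=s,fy=s,interpolation=cv2.INTER_CUBIC)
cv2.imwrite('pics/c2.png',br(np.vstack([np.hstack([R(b,204,165,50,37,8)[:296],R(a,325,235,50,37,8)[:296]]),np.hstack([R(a,200,110,200,150,2),R(b,280,130,200,150,2)])])))
E
```

```text
t: 4.23
tool_pos: [0.6299, -0.2515, 0.0244]
eef_rot: [-0.001, -0.191, 0.982, -0.0]
wrist_force: [-0.5, -0.3, 1.7]
grip_width: 0.0353
gripper_force: 31.2
```

View pics/c2.png

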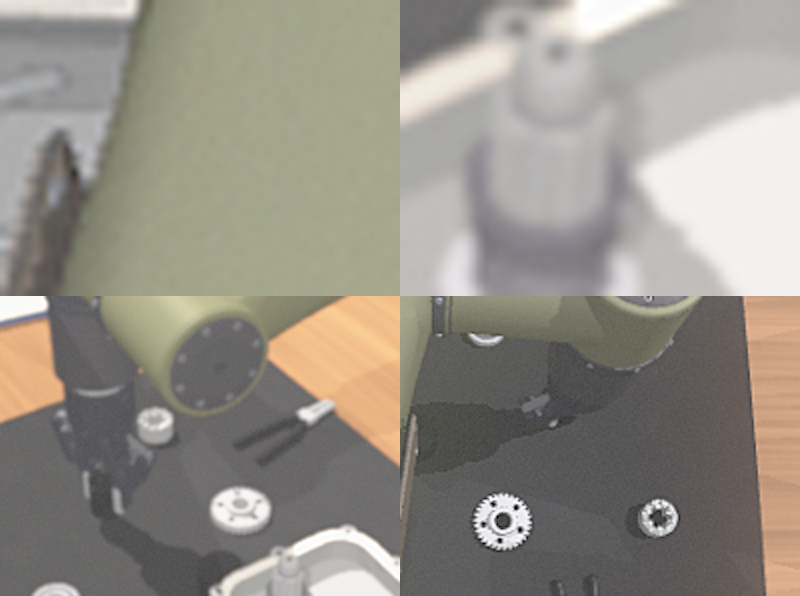

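The shaft is bare, with its nose at scene (344.6,241), and the cap hangs in the fingers about 16 mm above the mat. I lower it, release, and back off upward.

```bash
python3 -m pendant '[{"fingers":0.8,"slide":[0,0,8],"spin":0},{"fingers":0.8,"slide":[0,0,14],"spin":0},{"fingers":0.8,"slide":[0,0,15],"spin":0},{"fingers":0.8,"slide":[0,0,15],"spin":0},{"fingers":0.8,"slide":[0,0,15],"spin":0}]' 30
python3 -m pendant '[{"fingers":0.5,"slide":[0,0,0],"spin":0},{"fingers":0.3,"slide":[0,0,0],"spin":0},{"fingers":0,"slide":[0,0,0],"spin":0},{"fingers":0,"slide":[0,0,0],"spin":0},{"fingers":0,"slide":[0,0,0],"spin":0},{"fingers":0,"slide":[0,0,-20],"spin":0},{"fingers":0,"slide":[0,0,-50],"spin":0},{"fingers":0,"slide":[0,0,-85],"spin":0},{"fingers":0,"slide":[0,0,-120],"spin":0},{"fingers":0,"slide":[0,0,-120],"spin":0}]'
```

```text
t: 4.75
tool_pos: [0.63, -0.2514, 0.0094]
eef_rot: [-0.0, -0.191, 0.982, -0.0]
wrist_force: [0.1, -0.2, -1.3]
grip_width: 0.0354
gripper_force: 31.2
t: 5.58
tool_pos: [0.6331, -0.253, 0.1394]
eef_rot: [0.006, -0.191, 0.982, -0.004]
wrist_force: [0.6, -0.4, 2.9]
grip_width: 0.0853
gripper_force: 0.0
```

```bash
python3 -m pendant '[{"fingers":0,"slide":[38,-13,0],"spin":0},{"fingers":0,"slide":[77,-27,0],"spin":0},{"fingers":0,"slide":[115,-40,0],"spin":0},{"fingers":0,"slide":[148,-52,0],"spin":0},{"fingers":0,"slide":[162,-57,0],"spin":0},{"fingers":0,"slide":[162,-57,0],"spin":0},{"fingers":0,"slide":[162,-57,0],"spin":0}]'
python3 - <<'E'
from h import *
np.set_printoptions(precision=4,suppress=True)
b=snap('top','t3.png');a=snap('scene','s3.png')
o=ctrl.observe();print(o['tool_pos'],o['joint_pos'])
def br(i): return np.clip(255*(i/255.)**0.8,0,255).astype(np.uint8)
R=lambda im,x,y,w,h,s:cv2.resize(im[y:y+h,x:x+w],None,fx=s,fy=s,interpolation=cv2.INTER_CUBIC)
cv2.imwrite('pics/c3.png',br(np.vstack([np.hstack([R(b,208,162,50,37,8)[:296],R(a,320,232,50,37,8)[:296]]),np.hstack([R(a,200,110,200,150,2),R(b,280,130,200,150,2)])])))
E
```

```text
t: 6.17
tool_pos: [0.5009, -0.3653, 0.1294]
eef_rot: [0.0, -0.19, 0.982, -0.0]
wrist_force: [0.8, -0.0, -1.1]
grip_width: 0.0857
gripper_force: 0.0
[ 0.5018 -0.3643  0.1291] [-0.3057  0.1052 -0.0324 -0.0003 -1.4332 -0.8807]
```

View pics/c3.png

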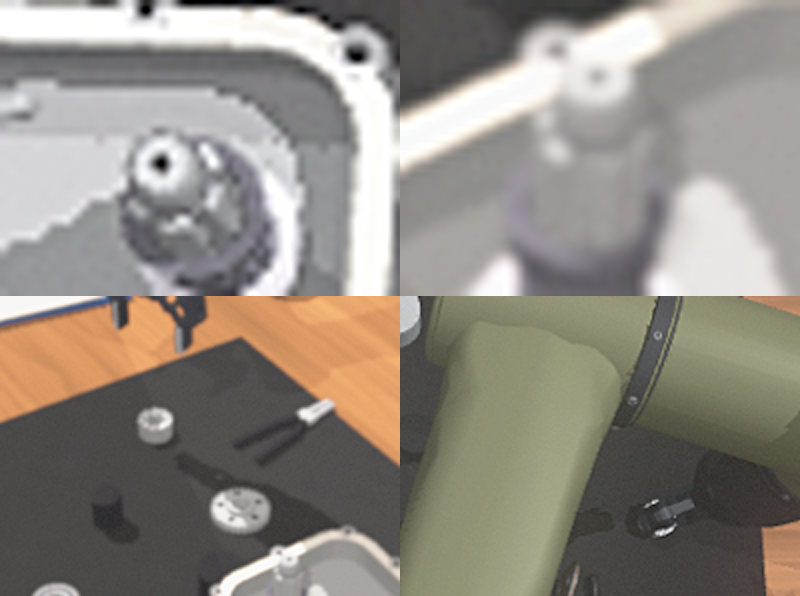

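The nose with its black centre hole is at top (227.7,181.7) and scene (344.2,241.1). The cap stands free on the mat, and the fingers are above the wheel. Now I work out the shaft position and the spline phases.

```bash
python3 - <<'E'
from h import *
np.set_printoptions(precision=4,suppress=True,linewidth=200)
b0=cv2.imread('pics/t0.png');b=cv2.imread('pics/t3.png');a=cv2.imread('pics/s3.png')
def dark(im,u,v,w=3):
    g=cv2.cvtColor(im,cv2.COLOR_BGR2GRAY)[v-w:v+w+1,u-w:u+w+1].astype(float);g=np.clip(np.percentile(g,60)-g,0,None)
    ys,xs=np.mgrid[v-w:v+w+1,u-w:u+w+1];k=g**2;return (xs*k).sum()/k.sum(),(ys*k).sum()/k.sum()
pt=dark(b,228,182,2);ps=dark(a,344,241,2);print(pt,ps);S,e=tri([ps],[pt]);print('nose',S,e, onplane('top',[pt],.166))
def prof(im,n,c,z,r):
    th=np.radians(np.arange(0,360,5));P=np.c_[c[0]+r*np.cos(th),c[1]+r*np.sin(th),np.full(len(th),z)]
    p=proj(n,P).astype(np.float32);g=cv2.cvtColor(im,cv2.COLOR_BGR2GRAY)
    v=cv2.remap(g,p[:,:1],p[:,1:],cv2.INTER_CUBIC).ravel().astype(float);return th,v
W=[.501,-.364]
for r in(.011,.012,.0125,.013,.014):
    th,v=prof(b0,'top',W,.022,r);k=(v*np.exp(-6j*th)).mean();print('wheel',r,'bright max at',np.degrees(np.angle(-k.conjugate()*-1))/6,abs(k),'slots',((np.degrees(np.angle(k))+180)/-6)%60)
S2=onplane('top',[pt],.166)[0]
for r in(.0113,.012,.0125):
    th,v=prof(b,'top',S2,.150,r);print('shaft',r,v.astype(int))
    k=(v*np.exp(-6j*th)).mean();print(abs(k),'bright',(-np.degrees(np.angle(k))/6)%60)
E
python3 -m pendant '[{"fingers":0,"slide":[0,0,35],"spin":0},{"fingers":0,"slide":[0,0,75],"spin":0},{"fingers":0,"slide":[0,0,105],"spin":0},{"fingers":0,"slide":[0,0,120],"spin":0},{"fingers":0,"slide":[0,0,125],"spin":0},{"fingers":0,"slide":[0,0,125],"spin":0},{"fingers":0,"slide":[0,0,125],"spin":0}]'
```

```text
(np.float64(227.65213083642655), np.float64(181.95533197510537)) (np.float64(344.1586345807272), np.float64(241.16898123608607))
nose [0.5974 0.044  0.1657] 0.0002884226047192297 [[0.5974 0.0439 0.166 ]]
wheel 0.011 bright max at 0.1344104638653279 25.47914965859333 slots 30.134410463865326
wheel 0.012 bright max at -0.634998505010794 31.075799021068264 slots 29.365001494989205
wheel 0.0125 bright max at -1.0778053505378058 31.322611935153844 slots 28.922194649462195
wheel 0.013 bright max at -1.3390354995232476 30.068531336727442 slots 28.66096450047675
wheel 0.014 bright max at -1.5473341796922933 22.98249525901212 slots 28.452665820307704
shaft 0.0113 [166 202 224 230 238 247 241 235 234 232 233 234 214 188 171 170 153 123  97  89  84  72  77 103 127 135 144 154 145 118  97  88  91 105 124 131 136 176 216 235 218 164 111  96  95  95 131 183 220
 226 216 209 197 162 120  97 105 143 197 251 255 252 236 241 246 202 132 104 114 128 130 136]
22.303016357731384 bright 9.77406190997122
shaft 0.012 [154 188 204 204 213 227 225 220 211 207 210 205 180 145 135 147 149 139 133 127 113  88  81 113 146 153 156 163 147 118  95  87  92 113 141 162 172 184 198 215 209 160  98  76  80  85 125 185 220
 219 204 199 196 162 115  93 106 138 186 224 237 230 220 230 241 200 138 115 124 134 134 131]
19.03818029498782 bright 9.711664498667991
shaft 0.0125 [151 179 186 180 188 205 208 203 192 185 188 180 151 127 126 144 155 164 172 168 142  99  82 112 149 153 151 155 141 112  91  84  90 114 145 174 185 181 174 191 192 153  95  72  78  83 122 178 204
 200 185 184 185 156 115  95 103 129 167 193 202 197 191 201 211 182 133 125 137 147 147 138]
13.954662360233291 bright 9.95188740438215
t: 6.85
tool_pos: [0.5023, -0.3648, 0.0055]
eef_rot: [0.0, -0.191, 0.982, -0.001]
wrist_force: [-0.7, 0.6, 0.2]
grip_width: 0.0854
gripper_force: 0.0
```

```bash
python3 -m pendant '[{"fingers":0.3,"slide":[0,0,0],"spin":0},{"fingers":0.5,"slide":[0,0,0],"spin":0},{"fingers":0.75,"slide":[0,0,0],"spin":0},{"fingers":0.75,"slide":[0,0,0],"spin":0},{"fingers":0.75,"slide":[0,0,0],"spin":0},{"fingers":0.75,"slide":[0,0,0],"spin":0},{"fingers":0.75,"slide":[0,0,0],"spin":0}]' 60
python3 -m pendant '[{"fingers":0.75,"slide":[0,0,-20],"spin":0},{"fingers":0.75,"slide":[0,0,-55],"spin":0},{"fingers":0.75,"slide":[0,0,-90],"spin":0},{"fingers":0.75,"slide":[0,0,-130],"spin":0},{"fingers":0.75,"slide":[0,0,-170],"spin":0},{"fingers":0.75,"slide":[0,0,-200],"spin":0},{"fingers":0.75,"slide":[0,0,-210],"spin":0},{"fingers":0.75,"slide":[0,0,-210],"spin":0}]'
```

```text
t: 7.43
tool_pos: [0.5019, -0.3653, 0.0058]
eef_rot: [0.001, -0.191, 0.982, -0.001]
wrist_force: [0.1, 1.9, 6.6]
grip_width: 0.0398
gripper_force: 61.3
t: 8.1
tool_pos: [0.502, -0.3654, 0.2176]
eef_rot: [0.002, -0.191, 0.982, -0.001]
wrist_force: [-0.2, -0.1, -1.4]
grip_width: 0.0402
gripper_force: 61.2
```

```bash
python3 -m pendant '[{"fingers":0.75,"slide":[-15,21,0],"spin":0},{"fingers":0.75,"slide":[-36,52,0],"spin":3},{"fingers":0.75,"slide":[-60,85,0],"spin":6},{"fingers":0.75,"slide":[-83,118,0],"spin":9},{"fingers":0.75,"slide":[-106,151,0],"spin":12},{"fingers":0.75,"slide":[-129,184,0],"spin":15},{"fingers":0.75,"slide":[-152,217,0],"spin":18},{"fingers":0.75,"slide":[-175,250,0],"spin":20},{"fingers":0.75,"slide":[-198,283,0],"spin":22},{"fingers":0.75,"slide":[-220,314,0],"spin":23},{"fingers":0.75,"slide":[-236,336,0],"spin":23},{"fingers":0.75,"slide":[-242,344,10],"spin":23},{"fingers":0.75,"slide":[-242,344,15],"spin":23},{"fingers":0.75,"slide":[-242,344,15],"spin":23},{"fingers":0.75,"slide":[-242,344,15],"spin":23}]'
python3 - <<'E'
from h import *
np.set_printoptions(precision=4,suppress=True)
b=snap('top','t4.png');a=snap('scene','s4.png')
t=ctrl.observe()['tool_pos'];print(t,proj('top',[t]),proj('scene',[t]),proj('scene',[[.5974,.0439,.166]]))
R=lambda im,x,y,w,h,s:cv2.resize(im[y:y+h,x:x+w],None,fx=s,fy=s,interpolation=cv2.INTER_CUBIC)
cv2.imwrite('pics/c4.png',np.hstack([R(b,200,155,50,75,8),R(a,315,195,50,75,8)]))
E
```

```text
t: 9.35
tool_pos: [0.5959, 0.0437, 0.1973]
eef_rot: [-0.002, 0.009, 1.0, -0.001]
wrist_force: [0.1, -0.3, -1.6]
grip_width: 0.0401
gripper_force: 61.2
[0.5965 0.0434 0.1992] [[224.2306 177.5643]] [[345.2393 227.1936]] [[344.0288 241.0108]]
```

View pics/c4.png

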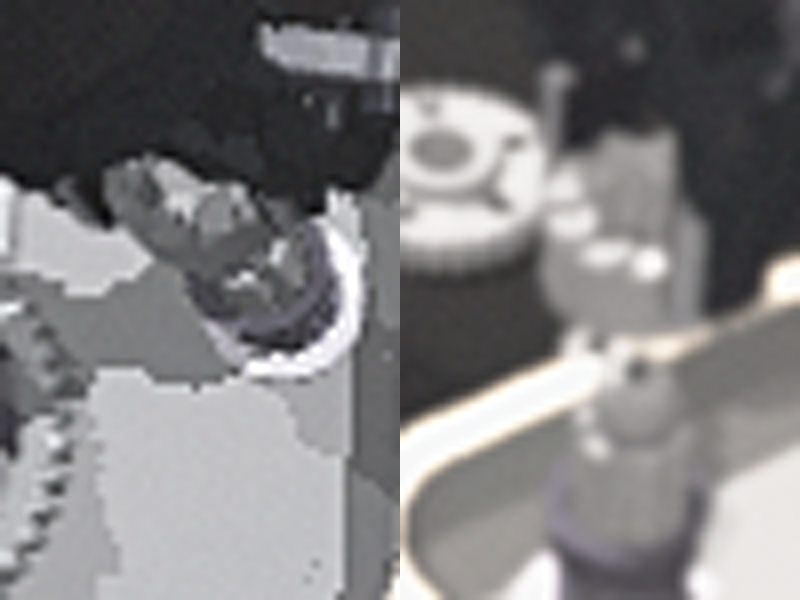

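The fingers hide part of the wheel in both views: the wheel spans scene columns of roughly 332–353, above the nose at (344,241). A turn of −60° keeps the spline phase and opens the view, so I do that and measure the wheel's centre from its outline.

```bash
python3 -m pendant '[{"fingers":0.75,"slide":[0,0,0],"spin":-6},{"fingers":0.75,"slide":[0,0,0],"spin":-13},{"fingers":0.75,"slide":[0,0,0],"spin":-20},{"fingers":0.75,"slide":[0,0,0],"spin":-27},{"fingers":0.75,"slide":[0,0,0],"spin":-34},{"fingers":0.75,"slide":[0,0,0],"spin":-41},{"fingers":0.75,"slide":[0,0,0],"spin":-48},{"fingers":0.75,"slide":[0,0,0],"spin":-55},{"fingers":0.75,"slide":[0,0,0],"spin":-60},{"fingers":0.75,"slide":[0,0,0],"spin":-60},{"fingers":0.75,"slide":[0,0,0],"spin":-60}]'
python3 - <<'E'
from h import *
np.set_printoptions(precision=4,suppress=True)
b=snap('top','t5.png');a=snap('scene','s5.png')
o=ctrl.observe();t=o['tool_pos'];print(t,o['joint_pos'],proj('top',[t]),proj('scene',[t]),proj('scene',[[.5974,.0439,.166]]))
R=lambda im,x,y,w,h,s:cv2.resize(im[y:y+h,x:x+w],None,fx=s,fy=s,interpolation=cv2.INTER_CUBIC)
cv2.imwrite('pics/c5.png',np.hstack([R(b,200,155,50,75,8),R(a,320,195,50,75,8)]))
g=cv2.cvtColor(a,cv2.COLOR_BGR2GRAY)
for r in (222,225,228,231,234,238,241,244,248,252): print(r,g[r,326:364])
E
```

```text
t: 10.37
tool_pos: [0.5967, 0.0439, 0.1998]
eef_rot: [0.0, -0.491, 0.871, -0.0]
wrist_force: [0.7, -0.1, -2.1]
grip_width: 0.0401
gripper_force: 61.2
[0.5967 0.0442 0.1995] [ 0.4085  0.0342  0.0211 -0.0001 -1.5573 -0.953 ] [[223.7982 177.4098]] [[345.4281 227.3352]] [[344.0288 241.0108]]
222 [224 160  89  53  68 110 144 150 132 117 136 155 160 163 157 146 139 142
 149 151 146 145 145 142 141 142 149 174 215 234 240 239 214 147 130 145
 134  92]
225 [145 113  81  55  65 111 143 144 123 110 136 159 165 158 153 157 160 146
 134 124 123 138 146 143 149 165 173 176 187 212 226 212 156 118 138 147
 122  81]
228 [ 72  62  56  56  78 117 144 140 118 110 124 138 142 147 146 153 171 192
 199 176 159 156 154 152 156 161 161 155 147 139 130 120 130 162 188 203
 224 244]
231 [ 63  66  63  64  63  65  64  75  96 122 134 138 142 145 149 147 149 150
 150 151 151 152 152 153 151 149 146 144 140 135 146 205 248 250 249 249
 249 250]
234 [ 64  62  65  65  64  65  63  61  68  83 107 132 145 148 149 151 149 151
 151 152 153 152 150 149 147 145 144 142 140 154 205 239 240 226 191 151
 125 113]
238 [ 65  61  63  62  61  60  57  64 101 173 226 224 188 148 166 224 241 234
 223 213 219 222 211 181 146 129 125 118 115 114 114 116 116 116 115 117
 116 116]
241 [ 58  64  82 110 147 183 226 250 254 252 249 249 249 248 239 237 235 209
 156 145 169 171 150 123 114 112 115 116 115 115 117 115 116 116 116 117
 118 118]
244 [248 255 254 251 249 248 248 249 250 251 250 243 223 190 183 193 195 181
 170 167 167 162 150 136 127 117 116 117 116 118 118 122 123 126 128 129
 135 144]
248 [252 253 246 223 183 151 133 127 126 131 144 169 174 161 144 140 143 146
 149 147 142 133 129 136 146 142 129 128 132 143 155 157 157 157 157 158
 156 157]
252 [127 130 129 131 129 131 132 132 134 138 142 147 157 171 170 153 148 152
 160 160 159 153 147 145 141 130 128 126 132 142 152 157 160 167 181 199
 217 226]
```

View pics/c5.png

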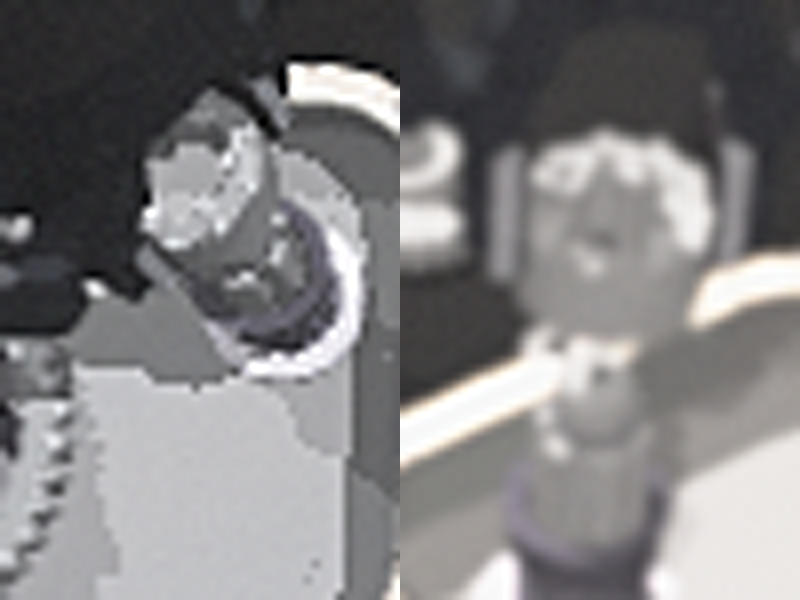

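The scene crop shows the wheel upright between the fingers, bottom rim near row 236, above the nose hole at (344.5,241). Across the fingers it is centred to about 1 mm. I check the offset along tool x numerically, with brightness profiles in both views.

```bash
python3 - <<'E'
from h import *
np.set_printoptions(precision=4,suppress=True,linewidth=220)
b=cv2.cvtColor(cv2.imread('pics/t5.png'),6);a=cv2.cvtColor(cv2.imread('pics/s5.png'),6)
t=np.array([.5967,.0442]);X=np.array([-.518,-.855]);Y=np.array([-.855,.517])
print('scene cols 343..350, rows 230-240');print(a[230:241,342:352])
C=np.array([.62,.785])
print('scene near bottom edge',proj('scene',[np.r_[t+.021*C,.1937]]),'bottom ctr',proj('scene',[np.r_[t,.1937]]),'nose',proj('scene',[[.5974,.0439,.166]]))
s=np.arange(-10,40,1.)
for y in(-10,-5,0,5,10):
    P=np.array([np.r_[t+X*q/1e3+Y*y/1e3,.2157] for q in s]);p=proj('top',P).astype(np.float32)
    v=cv2.remap(b,p[:,:1],p[:,1:],cv2.INTER_LINEAR).ravel();print(y,dict(zip(s.astype(int).tolist(),v.tolist())))
E
```

```text
scene cols 343..350, rows 230-240
[[151 154 155 152 151 152 154 153 152 148]
 [149 150 150 151 151 152 152 153 151 149]
 [149 151 151 153 152 151 149 151 150 148]
 [151 153 151 152 152 151 149 150 147 145]
 [149 151 151 152 153 152 150 149 147 145]
 [150 150 150 150 150 150 150 148 144 143]
 [165 161 156 153 152 156 158 155 148 144]
 [214 205 188 178 177 183 185 171 152 140]
 [241 234 223 213 219 222 211 181 146 129]
 [242 236 224 224 232 232 207 162 130 118]
 [238 224 198 197 213 209 170 131 115 114]]
scene near bottom edge [[344.836  238.1691]] bottom ctr [[345.2571 229.7579]] nose [[344.0288 241.0108]]
-10 {-10: 43, -9: 43, -8: 45, -7: 53, -6: 78, -5: 98, -4: 105, -3: 106, -2: 105, -1: 102, 0: 98, 1: 87, 2: 81, 3: 78, 4: 77, 5: 74, 6: 89, 7: 112, 8: 154, 9: 196, 10: 205, 11: 199, 12: 205, 13: 204, 14: 204, 15: 197, 16: 184, 17: 165, 18: 139, 19: 115, 20: 116, 21: 117, 22: 132, 23: 157, 24: 174, 25: 171, 26: 168, 27: 168, 28: 170, 29: 175, 30: 173, 31: 166, 32: 169, 33: 176, 34: 185, 35: 193, 36: 196, 37: 196, 38: 195, 39: 194}
-5 {-10: 38, -9: 40, -8: 44, -7: 61, -6: 75, -5: 80, -
[... 985 characters left out ...]
: 210, 11: 218, 12: 214, 13: 209, 14: 198, 15: 189, 16: 194, 17: 194, 18: 185, 19: 161, 20: 128, 21: 114, 22: 110, 23: 113, 24: 116, 25: 118, 26: 121, 27: 124, 28: 118, 29: 110, 30: 120, 31: 150, 32: 183, 33: 178, 34: 161, 35: 138, 36: 123, 37: 115, 38: 109, 39: 106}
10 {-10: 43, -9: 46, -8: 45, -7: 44, -6: 41, -5: 38, -4: 41, -3: 42, -2: 43, -1: 108, 0: 181, 1: 193, 2: 191, 3: 194, 4: 195, 5: 195, 6: 194, 7: 193, 8: 197, 9: 195, 10: 188, 11: 182, 12: 180, 13: 179, 14: 181, 15: 169, 16: 146, 17: 135, 18: 140, 19: 139, 20: 119, 21: 105, 22: 105, 23: 109, 24: 112, 25: 115, 26: 117, 27: 114, 28: 112, 29: 110, 30: 107, 31: 111, 32: 106, 33: 88, 34: 98, 35: 101, 36: 99, 37: 101, 38: 105, 39: 110}
```

The top profile puts the wheel's rim at +19.6 mm on the near side (20.4 expected), so the wheel is centred to about 1 mm. I shift slightly and lower it over the nose.

```bash
python3 -m pendant '[{"fingers":0.75,"slide":[0.3,-0.8,5],"spin":0},{"fingers":0.75,"slide":[0.3,-0.8,14],"spin":0},{"fingers":0.75,"slide":[0.3,-0.8,20],"spin":0},{"fingers":0.75,"slide":[0.3,-0.8,24],"spin":0},{"fingers":0.75,"slide":[0.3,-0.8,27],"spin":0},{"fingers":0.75,"slide":[0.3,-0.8,27],"spin":0}]'
python3 -m pendant '[{"fingers":0.75,"slide":[0,0,2],"spin":0},{"fingers":0.75,"slide":[0,0,4],"spin":0},{"fingers":0.75,"slide":[0,0,6],"spin":0},{"fingers":0.75,"slide":[0,0,6],"spin":0}]'
```

```text
t: 10.97
tool_pos: [0.5968, 0.044, 0.1711]
eef_rot: [-0.001, -0.492, 0.87, 0.0]
wrist_force: [-0.4, -0.4, -2.0]
grip_width: 0.0402
gripper_force: 61.2
t: 11.3
tool_pos: [0.5971, 0.0441, 0.1658]
eef_rot: [-0.0, -0.492, 0.87, 0.0]
wrist_force: [0.3, -0.0, -1.8]
grip_width: 0.04
gripper_force: 61.2
```

```bash
python3 -m pendant '[{"fingers":0.75,"slide":[0,0,1.5],"spin":0},{"fingers":0.75,"slide":[0,0,3],"spin":0},{"fingers":0.75,"slide":[0,0,4],"spin":0},{"fingers":0.75,"slide":[0,0,4],"spin":0}]'
python3 -m pendant '[{"fingers":0.75,"slide":[0,0,1.5],"spin":0},{"fingers":0.75,"slide":[0,0,3],"spin":0},{"fingers":0.75,"slide":[0,0,4],"spin":0},{"fingers":0.75,"slide":[0,0,4],"spin":0}]'
```

```text
t: 11.63
tool_pos: [0.5971, 0.044, 0.162]
eef_rot: [-0.0, -0.492, 0.87, 0.0]
wrist_force: [-0.1, -0.1, -2.5]
grip_width: 0.0399
gripper_force: 61.2
t: 11.97
tool_pos: [0.5971, 0.044, 0.1579]
eef_rot: [-0.0, -0.492, 0.87, 0.0]
wrist_force: [0.6, -0.5, -1.0]
grip_width: 0.0401
gripper_force: 61.2
```

```bash
python3 -m pendant '[{"fingers":0.75,"slide":[0,0,1],"spin":0},{"fingers":0.75,"slide":[0,0,2],"spin":0},{"fingers":0.75,"slide":[0,0,2],"spin":0}]'
python3 -m pendant '[{"fingers":0.75,"slide":[0,0,1],"spin":0},{"fingers":0.75,"slide":[0,0,2],"spin":0},{"fingers":0.75,"slide":[0,0,2],"spin":0}]'
python3 -m pendant '[{"fingers":0.75,"slide":[0,0,1],"spin":0},{"fingers":0.75,"slide":[0,0,1.5],"spin":0},{"fingers":0.75,"slide":[0,0,1.5],"spin":0}]'
```

```text
t: 12.22
tool_pos: [0.5971, 0.044, 0.156]
eef_rot: [-0.0, -0.492, 0.87, 0.0]
wrist_force: [0.7, -0.4, -1.0]
grip_width: 0.0402
gripper_force: 61.2
t: 12.47
tool_pos: [0.5973, 0.0439, 0.1542]
eef_rot: [-0.0, -0.492, 0.87, -0.0]
wrist_force: [0.5, -0.8, -2.2]
grip_width: 0.04
gripper_force: 61.3
t: 12.72
tool_pos: [0.5973, 0.0439, 0.1527]
eef_rot: [-0.0, -0.492, 0.87, -0.0]
wrist_force: [0.0, -1.5, -1.5]
grip_width: 0.0398
gripper_force: 61.3
```

```bash
python3 -m pendant '[{"fingers":0.75,"slide":[0,0,1],"spin":0},{"fingers":0.75,"slide":[0,0,1.5],"spin":0},{"fingers":0.75,"slide":[0,0,1.5],"spin":0}]'
python3 -m pendant '[{"fingers":0.75,"slide":[0,0,0.7],"spin":0},{"fingers":0.75,"slide":[0,0,1.5],"spin":0},{"fingers":0.75,"slide":[0,0,1.5],"spin":0}]'
```

```text
t: 12.97
tool_pos: [0.5973, 0.0439, 0.1513]
eef_rot: [0.0, -0.492, 0.87, -0.0]
wrist_force: [1.1, -1.6, -2.2]
grip_width: 0.0402
gripper_force: 61.3
t: 13.22
tool_pos: [0.5973, 0.0439, 0.1497]
eef_rot: [-0.0, -0.492, 0.87, -0.0]
wrist_force: [1.8, -2.2, -1.3]
grip_width: 0.04
gripper_force: 61.3
```

```bash
python3 -m pendant '[{"fingers":0.75,"slide":[0.1,-0.4,1],"spin":0},{"fingers":0.75,"slide":[0.1,-0.4,2],"spin":0},{"fingers":0.75,"slide":[0.1,-0.4,2],"spin":0}]'
python3 -m pendant '[{"fingers":0.75,"slide":[0,0,1],"spin":0},{"fingers":0.75,"slide":[0,0,2],"spin":0},{"fingers":0.75,"slide":[0,0,2],"spin":0}]'
```

```text
t: 13.47
tool_pos: [0.5973, 0.0438, 0.1473]
eef_rot: [-0.0, -0.492, 0.87, 0.0]
wrist_force: [-0.1, -2.2, -2.8]
grip_width: 0.0403
gripper_force: 61.3
t: 13.72
tool_pos: [0.5974, 0.0438, 0.1454]
eef_rot: [-0.0, -0.492, 0.87, 0.0]
wrist_force: [0.7, -0.1, -2.6]
grip_width: 0.04
gripper_force: 61.2
```

No axial contact below the spline ends, so the wheel is meshed at once. I continue down to the cup.

```bash
python3 -m pendant '[{"fingers":0.75,"slide":[0,0,2],"spin":0},{"fingers":0.75,"slide":[0,0,4],"spin":0},{"fingers":0.75,"slide":[0,0,6],"spin":0},{"fingers":0.75,"slide":[0,0,8],"spin":0},{"fingers":0.75,"slide":[0,0,8],"spin":0}]'
python3 -m pendant '[{"fingers":0.75,"slide":[0,0,2],"spin":0},{"fingers":0.75,"slide":[0,0,4],"spin":0},{"fingers":0.75,"slide":[0,0,6],"spin":0},{"fingers":0.75,"slide":[0,0,8],"spin":0},{"fingers":0.75,"slide":[0,0,8],"spin":0}]'
```

```text
t: 14.13
tool_pos: [0.5973, 0.0438, 0.137]
eef_rot: [-0.0, -0.492, 0.87, 0.0]
wrist_force: [0.6, -0.5, -2.3]
grip_width: 0.0402
gripper_force: 61.2
t: 14.55
tool_pos: [0.5975, 0.0438, 0.1301]
eef_rot: [0.0, -0.492, 0.87, -0.0]
wrist_force: [-2.2, 0.9, 3.3]
grip_width: 0.0402
gripper_force: 61.7
```

```bash
python3 -m pendant '[{"fingers":0.75,"slide":[0,0,1.5],"spin":0},{"fingers":0.75,"slide":[0,0,3],"spin":0},{"fingers":0.75,"slide":[0,0,4.5],"spin":0},{"fingers":0.75,"slide":[0,0,6],"spin":0},{"fingers":0.75,"slide":[0,0,6],"spin":0},{"fingers":0.75,"slide":[0,0,6],"spin":0}]' 80
python3 -m pendant '[{"fingers":0.75,"slide":[0,0,0.8],"spin":0},{"fingers":0.75,"slide":[0,0,1.5],"spin":0},{"fingers":0.75,"slide":[0,0,1.5],"spin":0}]'
```

```text
t: 15.05
tool_pos: [0.5978, 0.0437, 0.1251]
eef_rot: [0.001, -0.492, 0.87, -0.0]
wrist_force: [-3.9, 0.9, 6.3]
grip_width: 0.0399
gripper_force: 83.5
t: 15.3
tool_pos: [0.5978, 0.0437, 0.1238]
eef_rot: [0.001, -0.492, 0.87, -0.0]
wrist_force: [-5.5, 0.8, 8.4]
grip_width: 0.0392
gripper_force: 83.6
```

```bash
python3 -m pendant '[{"fingers":0.75,"slide":[0.2,0.3,0.5],"spin":0},{"fingers":0.75,"slide":[0.2,0.3,1],"spin":0},{"fingers":0.75,"slide":[0.2,0.3,1],"spin":0}]'
python3 -m pendant '[{"fingers":0.75,"slide":[0,0,0.5],"spin":0},{"fingers":0.75,"slide":[0,0,1],"spin":0},{"fingers":0.75,"slide":[0,0,1],"spin":0}]'
```

```text
t: 15.55
tool_pos: [0.5978, 0.0437, 0.1232]
eef_rot: [0.001, -0.492, 0.87, -0.001]
wrist_force: [-3.7, 1.4, 9.0]
grip_width: 0.0395
gripper_force: 83.7
t: 15.8
tool_pos: [0.5978, 0.0437, 0.1224]
eef_rot: [0.001, -0.492, 0.87, -0.001]
wrist_force: [-5.1, 2.1, 9.9]
grip_width: 0.0392
gripper_force: 83.8
```

```bash
python3 -m pendant '[{"fingers":0.75,"slide":[0.2,0.2,0.5],"spin":0},{"fingers":0.75,"slide":[0.2,0.2,1],"spin":0},{"fingers":0.75,"slide":[0.2,0.2,1],"spin":0},{"fingers":0.75,"slide":[0.2,0.2,1],"spin":0}]'
python3 -m pendant '[{"fingers":0.75,"slide":[0,0,0.5],"spin":0},{"fingers":0.75,"slide":[0,0,1],"spin":0},{"fingers":0.75,"slide":[0,0,1],"spin":0},{"fingers":0.75,"slide":[0,0,1],"spin":0}]'
```

```text
t: 16.13
tool_pos: [0.5978, 0.0437, 0.1219]
eef_rot: [0.002, -0.493, 0.87, -0.001]
wrist_force: [-3.2, 0.7, 10.0]
grip_width: 0.0397
gripper_force: 83.9
t: 16.47
tool_pos: [0.5978, 0.0437, 0.1219]
eef_rot: [0.002, -0.493, 0.87, -0.001]
wrist_force: [-7.0, 2.4, 14.6]
grip_width: 0.0395
gripper_force: 84.3
```

The TCP has stopped at 0.1219, which is the grasp offset of 5.9 mm above the home height of 0.116, and the force now rises: this is the solid stop. One check picture.

```bash
python3 - <<'E'
from h import *
b=snap('top');a=snap('scene')
R=lambda im,x,y,w,h,s:cv2.resize(im[y:y+h,x:x+w],None,fx=s,fy=s,interpolation=cv2.INTER_CUBIC)
cv2.imwrite('pics/c6.png',np.hstack([R(a,220,160,160,120,2.5),R(a,315,210,60,45,400/60)]))
o=ctrl.observe();print(o['t'],o['tool_pos'],o['wrist_force'],o['dq'])
E
```

```text
16.5667 [0.59784582 0.04373605 0.12184114] [-5.35109855  0.95069008 14.18512031] [-0.00098828  0.00010378  0.00131035  0.00076653  0.00104596 -0.00127182]
```

View pics/c6.png

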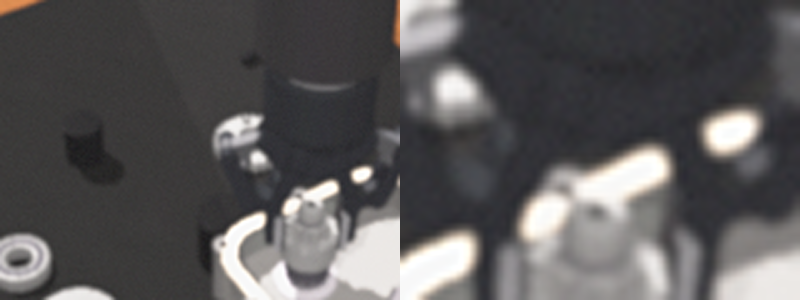

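The picture shows the wheel between the fingers well down the shaft, with the nose standing above it (left crop, about (310,213)). The cap stands free on the mat (left crop, about (84,140)). I hand in while holding.

```bash
python3 -c "
from station import job_done
print(job_done())"
```

```text
the job is handed in; nothing more can be done
None
```

The cap is standing free on the bench, clear of the engine, and the ratchet wheel is meshed on the kick-start shaft and held pressed against the stop at about 16 N for your circlip; the job is handed in, but no verdict came back.

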